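# Rebuild a small disc brake: alternate two toothed plates on a splined hub

## Robot

A 6-joint arm with a two-finger parallel gripper is mounted at the origin on a cart in front of the work surface, level with it; the furniture and walls round the work are solid. World frame = base frame: x ahead of the robot, y to its left, z up, the work surface at z = 0. Lengths are in mm, angles in rad, forces in N, time in s.
With the tool pointing down it reaches from about 275 to 750 mm from the base axis. Payload 10.2 kg.
Tool frame: the origin (TCP) lies between the finger pads; the fingertips stand 17 mm ahead of it and the grasp point (between the pads) lies 2 mm behind it; z points along the fingers, y is the line along which they close (so a half turn about z gives the same grasp; the last joint's range is limited). The gripper opens to 85 mm and grips with 20 to 120 N. Pads are 22 mm wide; open, the fingers measure 114 mm over their backs; the gripper's body (76 mm by 85 mm) begins 54 mm behind the grasp point. The pads swing forward as they close: fully open they stand 13 mm farther back than shut.
Start: joints at [-1.494, 0.313, 1.498, -0, 1.331, -0.223], TCP at [155.035, -501.593, 248.294] pointing down, gripper open.
Joint ranges: [-2.94, 2.94], [-0.97, 2.17], [0.19, 2.56], [-1.23, 4.37], [0.02, 3.11], [-2.88, 2.88]. Speed limits (rad/s): [2.39, 2.39, 3.01, 3.14, 3.14, 3.14].

## Interface

Orientations are given as a unit quaternion [w, x, y, z].
In Python, from rig import * gives the robot as it stands.
- The arm moves only by the tool step_arm, never from a script. Its argument "commands" is text: rows parted by semicolons, each of 7 numbers parted by spaces: the opening, from 0 (shut) to 1 (fully open), then the shift along the tool's x, y, z in cm, then the turn, a rotation vector about the tool's x, y, z in rad. In form: hand x y z rx ry rz; .... A call has 1 to 20 rows; each row is the pose to reach, as a shift and turn from the pose commanded when the call began, along the tool's axes at that moment; what a row does not reach only later rows make up. A row lasts 1/12 s, in which the tool goes at most 41.7 mm and 7.16 degrees, less where a joint would pass 70% of its speed; a pose out of reach is approached as far as the arm can. A call with a gripper value outside its range is refused whole. The fingers move at their own pace and stop on an object; "newtons" is the grip in N (left out, the last holds). Time passes only in rows, so rows that repeat a pose let the fingers close. It gives the time, the measured TCP pose, the force, the opening and the grip force at its end, in the units of the state.
- sense(): the state, without advancing time (a new reading comes with each control period).
- capture(name): name is "scene" or "top" or "wrist"; returns the picture (384x512x3 uint8, red, green, blue); there is no depth.
- camera_model(name): a dict with "mtx" (3x3 intrinsics, pixels), "eye" and "rotation" of the camera in the world. Camera axes: x right, y down, z forward; pixel columns grow to the right and rows downward; lengths in mm; the calibration is good to about 2 mm. A picture is of the moment at which its call begins: read the wrist's pose just before it. camera_model takes no time and is no camera call; for the wrist camera it gives the pose at the moment of the call.
- finish_job(): hands the job in; it is judged then, once.
Trained networks look in the newest picture that a camera, given by its name, has taken for a name from the list of things; names that differ only in an ending like _2 or _b are one class to them, and where a whole thing is asked for, a point or a joint stands for the part that bears it (a point fixed in the world has none). Each returns a list of dicts, best first, with "score" (0 to 1); they miss things now and then, are a little off and sometimes report something else, mostly with a low value. They report only what shows in the picture. A call takes as long as a camera call. They do not tell look-alikes from the thing itself.
- search_frame(camera, label): "rect" ([centre column, centre row, width, height] in pixels, round what is visible of it).
- trace(camera, label): "mask" (384x512 bool, what is visible of it) and "rect" ([centre column, centre row, width, height] in pixels, round what is visible of it).
- spot_point(camera, label): "xy" ([column, row] in pixels: a listed point, or the origin of a listed thing).
The state is a dict: "time_s": time; "joints": joint angles; "dq": joint speeds; "tau": joint torques, N m; "eef_pos": TCP position; "ee_rot": TCP orientation; "force": force on the tool from outside, world axes, zero at the start; "wrist_torque": the same for the moment, N m; "grip_width": opening from 0.0 (shut) to 1.0 (fully open); "grip_force": force on a finger pad.
Only numpy, scipy, OpenCV 4.12 (cv2) and the standard library are available. Lean on these libraries where they do the work, as an engineer would, in place of code of your own. Each camera call takes 0.05 s, during which the arm holds its last target. There are 200 camera calls.

## Task

Rebuild the small brake: slide the thick clutch disc over the upright splined hub, flat and fully down on the shoulder, with its tab on the side away from the fixed lug of the brake base, and press it home with some 10 to 25 N for a second before letting go; then do the same with the thinner separator plate on top of it, but with its tab on the lug's side. The hub is locked at an angle that you must find by feel: lower each plate slowly, turn it a little to either side under light pressure until its teeth drop between the ribs, never push plates or brake with more than 50 N, and lower each plate in the gripper all the way instead of letting it drop. Leave the bearing, the hex key and the tape roll where they lie.

Things in the scene. Friction and masses are not known exactly. Their poses are not given: they have to be found in the camera images.
- brake_base: Brake base, bolted down: dark square flange 110x110x10 mm (four bolt heads at its corners 5 mm higher), on it a round aluminium boss 40 mm in diameter whose flat top, the shoulder, is 34 mm above the bench. Origin: centre of the underside, z up. The fixed lug points along its -x. The steel splined hub stands on the shoulder.
- lug (a point): Eye of the fixed lug: an ear 12 mm wide sticking out level from the boss along the base's -x, 24 to 32 mm above the bench, ending 47 mm from the hub's axis; this point is 41 mm from the axis.
- hub_axis (a point): Point on the hub's axis at the height of the shoulder. The hub's lower part: four straight ribs at 90 degrees to each other, 6 mm wide, reaching 15.5 mm from the axis, from the shoulder up to flat tops 60 mm above the bench. The hub is locked (holds over 1 Nm), its ribs at an unknown angle, new each time, up to 0.5 rad either side of the base's x and y axes.
- hub_top (a point): Top of the hub on its axis, 73 mm above the bench. The part above the ribs is a round pilot 23 mm in diameter that centres a plate; its top 5 mm taper to 14 mm. Left of and beyond the brake (from about x = 0.6, y = 0.17) stands a boxy rework station some 0.17 m high with a hot-air handle: pass in front of it or above it.
- clutch_disc: Clutch disc: the thicker, smaller plate, a ring 52 mm across and 12 mm thick with brownish lining segments and a steel core, 0.1 to 0.17 kg. Origin: centre of the underside, z up; the tab points along +x, ending 42 mm from the axis. Best gripped across the rim along its y. Starts flat on a stand; its underside is 34 mm above the bench when home.
- disc_tab (a point): Middle of the clutch disc's tab (12 mm wide), 36 mm from the axis along +x. Bore of both plates: 36 mm, four inward teeth 12 mm wide, tips 12.5 mm from the axis, at 45, 135, 225, 315 degrees from +x. They go between the ribs with about 0.12 rad of play to either side; one of the four fits brings the tab within 0.65 rad of the wanted side, the others leave it a quarter or half turn off.
- separator_plate: Separator plate: the thinner, larger plate, a plain metal ring 60 mm across and 8 mm thick, 0.1 to 0.17 kg, same bore and teeth as the disc. Origin: centre of the underside, z up; the tab points along +x, ending 42 mm from the axis. Best gripped across the rim along its y. Starts flat on the other stand; its underside is 46 mm above the bench when home on the disc.
- separator_tab (a point): Middle of the separator plate's tab (12 mm wide), 36 mm from the plate's axis along its +x.
- stand_1: Grey round parts stand, fixed, 30 mm high, top 42 mm and foot 54 mm in diameter; origin: centre of the underside. Carries the clutch disc at the start.
- stand_2: Grey round parts stand, identical to the other one, fixed; carries the separator plate at the start. The two stands trade places from start to start.
- bearing: Bystander: loose ball bearing 44 mm in diameter, 13 mm high, lying flat. Leave it.
- hex_wrench: Bystander: loose dark L-shaped hex key 34x94x8 mm. Leave it.
- black_tape: Bystander: loose roll of black tape, 69 mm in diameter, 18 mm high. Leave it.
Things that resemble listed ones, but are neither listed nor needed, are in the scene too. What is shaped like the clutch_disc but red is not meant.

How it is judged:
By the outcome, as a careful person would: the job done as asked, in the order asked, and still so for the second after the job is handed in, with the robot touching nothing.
It also fails if it takes over 72 s, if anything falls off the work surface, if the arm or the gripper's body presses on something with over 40 N, if the wrist force passes 120 N, or if a joint passes its speed limit or range.

## Working session

There is one attempt and no reset: what is moved stays moved. The work goes in short steps, Python scripts to look and compute and a tool call to move; the robot and the scene stay as the last step left them, time stands still between calls to the robot, and variables do not carry over. Pictures are saved under pics/ and viewed, at most 10 in all, crops included, and the job is handed in when it is done.

Besides the shell and the picture viewer there is one more tool, called after ">>>" by a JSON object that holds its "method" and its "body". step_arm: Moves the arm, as the interface text tells. Its arguments: {"type":"object","properties":{"commands":{"type":"string"},"newtons":{"type":"number"}},"required":["commands"]}

```bash
mkdir -p pics
cat > h.py <<'E'
from rig import *
import numpy as np, cv2
def ray(cam,px,z,cm=None):
    m=cm or camera_model(cam); K=np.array(m["mtx"]);R=np.array(m["rotation"]);e=np.array(m["eye"])
    d=R@np.linalg.inv(K)@np.array([px[0],px[1],1.]); return e+d*(z-e[2])/d[2]
def save(n,img): cv2.imwrite("pics/"+n+".png",img[:,:,::-1])
E
python3 - <<'E'
from h import *
t=capture("top"); s=capture("scene")
save("a",cv2.resize(np.hstack([t,s]),(800,300)))
save("top",cv2.resize(t,(800,600)))
m=camera_model("top"); print(m)
for n,z in [("hub_top",73),("lug",28),("disc_tab",36),("separator_tab",34),("clutch_disc",30),("separator_plate",30),("stand_1",0)]:
    for r in spot_point("top",n)[:3]: print(n,np.round(r["score"],2),np.round(r["xy"],1),np.round(ray("top",r["xy"],z,m),1))
print(sense())
E
```

```text
{'mtx': array([[458.08935122,   0.        , 257.7213822 ],
       [  0.        , 458.08935122, 194.51405048],
       [  0.        ,   0.        ,   1.        ]]), 'eye': array([ 360.53628216,  -37.3377066 , 1081.27792775]), 'rotation': array([-0.07850107,  0.74355653, -0.66010769,  0.07224345])}Traceback (most recent call last):
  File "<stdin>", line 7, in <module>
  File "h.py", line 5, in ray
    d=R@np.linalg.inv(K)@np.array([px[0],px[1],1.]); return e+d*(z-e[2])/d[2]
      ~^~~~~~~~~~~~~~~~~
ValueError: matmul: Input operand 1 has a mismatch in its core dimension 0, with gufunc signature (n?,k),(k,m?)->(n?,m?) (size 3 is different from 4)
```

View pics/top.png

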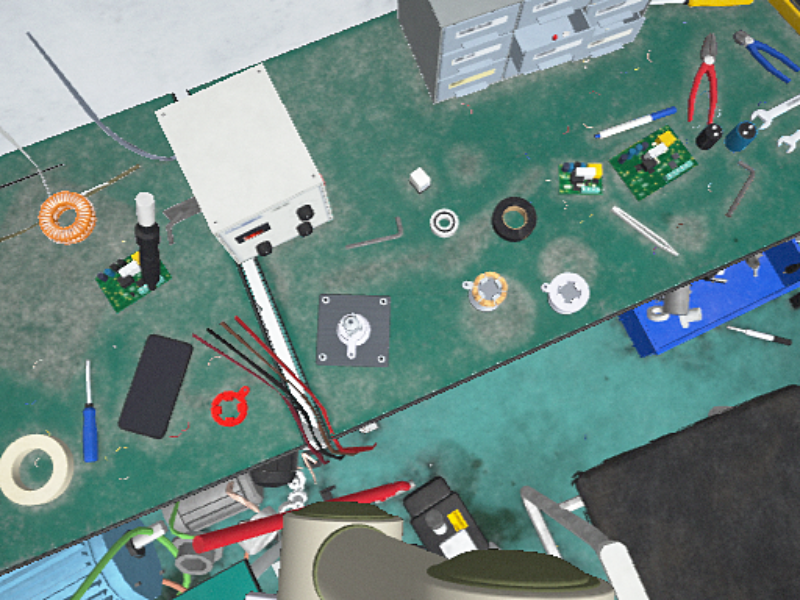

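The top view shows the brake at about (352,328) with its lug downward. The clutch disc is at (488,290) and the separator plate at (570,292), both with tabs toward image left. The red decoy is at (230,407).

```bash
cat > h.py <<'E'
from rig import *
import numpy as np, cv2
from scipy.spatial.transform import Rotation as Ro
def rot(q): return Ro.from_quat(np.roll(q,-1)).as_matrix()
def ray(cam,px,z,cm=None):
    m=cm or camera_model(cam); K=np.array(m["mtx"]);R=rot(m["rotation"]);e=np.array(m["eye"])
    d=R@np.linalg.inv(K)@np.array([px[0],px[1],1.]); return e+d*(z-e[2])/d[2]
def save(n,img): cv2.imwrite("pics/"+n+".png",img[:,:,::-1])
def show(cam,names,k=2):
    m=camera_model(cam)
    for n,z in names:
        for r in spot_point(cam,n)[:k]: print(n,np.round(r["score"],2),np.round(r["xy"],1),np.round(ray(cam,r["xy"],z,m),1))
E
python3 - <<'E'
from h import *
t=capture("top")
show("top",[("hub_top",73),("lug",28),("disc_tab",36),("separator_tab",34),("clutch_disc",30),("separator_plate",30),("brake_base",0)])
s=sense();print(s); print(rot(s["ee_rot"]).round(3))
E
```

```text
hub_top 0.86 [225.4 202.1] [552.4  54.7  73. ]
lug 0.63 [221.5 223.5] [509.7  61.   28. ]
lug 0.41 [309.  186.2] [ 622.4 -132.3   28. ]
disc_tab 0.76 [297.4 181.2] [ 629.2 -103.3   36. ]
disc_tab 0.73 [156.7 251.4] [427.7 197.8  36. ]
separator_tab 0.73 [346.3 184. ] [ 636.7 -218.4   34. ]
clutch_disc 0.72 [145.3 261.6] [402.2 221.   30. ]
clutch_disc 0.58 [313.4 185.9] [ 623.9 -142.3   30. ]
separator_plate 0.59 [363.8 183.8] [ 643.1 -260.1   30. ]
brake_base 0.6 [227.2 210. ] [547.7  54.5   0. ]
{'time_s': 0.55, 'joints': array([-1.49439281e+00,  3.12915321e-01,  1.49772344e+00, -1.67217931e-05,
        1.33099192e+00, -2.23409242e-01]), 'dq': array([-1.41732937e-04, -2.77934976e-04, -1.46821851e-03,  4.23526936e-05,
       -1.97944071e-04, -3.58108732e-04]), 'tau': array([-2.00239585e-03, -4.11987591e+01, -2.59806240e+01, -2.74829890e-04,
        6.77010139e-04,  4.62078589e-06]), 'eef_pos': array([ 155.03408439, -501.58610391,  248.27749838]), 'ee_rot': array([-1.95598999e-05,  9.88784767e-01,  1.49347528e-01, -6.70329243e-06]), 'force': array([-0.10971542, -0.75133549,  1.56952894]), 'wrist_torque': array([ 0.0123606 , -0.02581356,  0.00616563]), 'grip_force': 0.0, 'grip_width': 0.9958518274526056}
[[ 0.955  0.295 -0.   ]
 [ 0.295 -0.955  0.   ]
 [-0.    -0.    -1.   ]]
```

>>> {"method": "step_arm", "body": {"commands": "1 55 -20 4 0 0 -1.14;1 55 -20 4 0 0 -1.14;1 55 -20 4 0 0 -1.14;1 55 -20 4 0 0 -1.14;1 55 -20 4 0 0 -1.14;1 55 -20 4 0 0 -1.14;1 55 -20 4 0 0 -1.14;1 55 -20 4 0 0 -1.14;1 55 -20 4 0 0 -1.14;1 55 -20 4 0 0 -1.14;1 55 -20 4 0 0 -1.14;1 55 -20 4 0 0 -1.14;1 55 -20 4 0 0 -1.14;1 55 -20 4 0 0 -1.14;1 55 -20 4 0 0 -1.14;1 55 -20 4 0 0 -1.14;1 55 -20 4 0 0 -1.14;1 55 -20 4 0 0 -1.14", "newtons": 40}}

```text
time_s: 2.05
eef_pos: [620.7, -149.1, 208.6]
ee_rot: [0.0, 0.752, 0.659, -0.0]
force: [-0.2, -0.6, 0.0]
grip_width: 1.0
grip_force: 0.0
```

Run:
```python
from h import *
t=capture("wrist");save("w1",t)
show("wrist",[("disc_tab",36),("clutch_disc",30),("separator_tab",34),("separator_plate",30),("hub_top",73),("lug",28)])
for n,z in (("clutch_disc",42),("separator_plate",38),("stand_1",30)):
  for r in trace("wrist",n)[:1]:
    print(n,r["score"],r["rect"],ray("wrist",r["rect"][:2],z))
s=sense(); print(s["eef_pos"],rot(s["ee_rot"]).round(3),s["force"],camera_model("wrist"))
```

```text
disc_tab 0.92 [256.5 129.4] [ 629.2 -102.3   36. ]
disc_tab 0.55 [275.3 251. ] [ 632.7 -240.5   36. ]
clutch_disc 0.78 [255.8 165.2] [ 623.5 -139.9   30. ]
separator_tab 0.83 [277.8 232.7] [ 638.1 -219.2   34. ]
separator_plate 0.66 [280.2 264.4] [ 636.5 -261.8   30. ]
clutch_disc 0.65 [278.7, 259.5, 49.8, 63.6] [ 635.91356898 -247.2195982    42.        ]
separator_plate 0.81 [281.6, 259.2, 52.5, 60.4] [ 639.37087507 -249.40650309   38.        ]
stand_1 0.86 [275.1, 257.4, 39.0, 44.9] [ 632.33604865 -250.50974178   30.        ]
[ 621.37866058 -148.1730561   208.36493364] [[ 0.131  0.991  0.   ]
 [ 0.991 -0.131 -0.   ]
 [-0.     0.    -1.   ]] [-0.21899424 -0.46783223  0.72940359] {'mtx': array([[287.68537254,   0.        , 254.51350319],
       [  0.        , 287.68537254, 189.24263539],
       [  0.        ,   0.        ,   1.        ]]), 'eye': array([630.7657716 , -81.40524692, 333.76451181]), 'rotation': array([ 0.13483948,  0.988681  , -0.06509492, -0.00953087])}
```

View pics/w1.png

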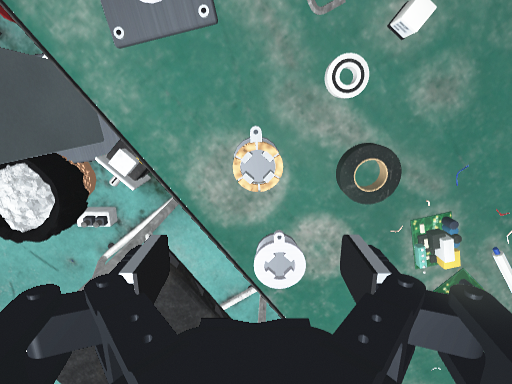

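The wrist view shows the disc at (257,165) with its tab up at (256,131), and the separator at (280,262) with its tab at (278,237). Next I refine both centres from the silhouettes.

```bash
cat >> h.py <<'E'
def refine(img,m,c0,z,r,yaw):
    "fit centre of plate top (height z, radius r) by projecting the model circle+tab and maximising the edge between non-green and green"
    from scipy.optimize import minimize
    hsv=cv2.cvtColor(img,cv2.COLOR_RGB2HSV).astype(float)
    g=((hsv[...,0]>60)&(hsv[...,0]<95)&(hsv[...,1]>70)).astype(np.float32)
    g=cv2.GaussianBlur(g,(0,0),1.0)
    K=m["mtx"];R=rot(m["rotation"]);e=m["eye"]
    a=np.linspace(0,2*np.pi,120,endpoint=False)
    def P(X):
        p=(X-e)@R; p=p@K.T; return (p[:,:2]/p[:,2:]).astype(np.float32)
    def samp(x,rr,zz):
        k=np.abs(np.angle(np.exp(1j*(a-yaw))))>0.4
        X=np.c_[x[0]+rr*np.cos(a[k]),x[1]+rr*np.sin(a[k]),np.full(k.sum(),zz)]
        p=P(X); return cv2.remap(g,p[:,0],p[:,1],cv2.INTER_LINEAR).ravel()
    f=lambda x: samp(x,r-2,z).mean()-samp(x,r+3,z).mean()
    best=min(((f((c0[0]+i,c0[1]+j)),i,j) for i in np.arange(-8,8.1,.5) for j in np.arange(-8,8.1,.5)))
    return np.array(c0)+best[1:],best[0]
E
python3 - <<'E'
from h import *
img=cv2.imread("pics/w1.png")[:,:,::-1].copy(); m=camera_model("wrist")
print(refine(img,m,(623.5,-141),42,26,1.43)); print(refine(img,m,(638,-260),38,30,1.6))
p=lambda px,z:ray("wrist",px,z,m)
print(p((256,131),36),p((278.5,237.5),34))
print([p(q,10).round(1) for q in [(119,33),(203.5,11)]])
E
```

```text
(array([ 631.5, -149. ]), np.float32(-0.28401014))
(array([ 636., -257.]), np.float32(-0.5395112))
[ 629.08638349 -102.67319579   36.        ] [ 638.95467189 -223.86034512   34.        ]
[array([503.7,  10.7,  10. ]), array([592.3,  18.9,  10. ])]
```

>>> {"method": "step_arm", "body": {"commands": "1 0.7 0.1 7 0 0 0;1 0.7 0.1 7 0 0 0;1 0.7 0.1 7 0 0 0;1 0.7 0.1 7 0 0 0"}}

```text
time_s: 2.88
eef_pos: [623.1, -141.1, 138.0]
ee_rot: [-0.001, 0.752, 0.659, -0.0]
force: [0.9, -1.0, 1.1]
grip_width: 1.001
grip_force: 0.0
```

Run:
```python
from h import *
t=capture("wrist");save("w2",t);m=camera_model("wrist")
show("wrist",[("disc_tab",36),("clutch_disc",30)],3)
r=trace("wrist","clutch_disc")
for q in r[:3]:
  k=cv2.morphologyEx(q["mask"].astype(np.uint8),cv2.MORPH_OPEN,cv2.getStructuringElement(cv2.MORPH_ELLIPSE,(23,23)))
  c,_=cv2.findContours(k,0,2); 
  if c: print(q["score"],q["rect"],[(cv2.fitEllipse(x)) for x in c if len(x)>9], [ray("wrist",cv2.fitEllipse(x)[0],40,m).round(1) for x in c if len(x)>9])
s=sense(); print(s["eef_pos"],rot(s["ee_rot"]).round(3))
```

```text
disc_tab 0.58 [253.5 148.5] [ 628.4 -104.6   36. ]
clutch_disc 0.97 [253.5 193.5] [ 623.2 -143.3   30. ]
[ 624.19514491 -141.78818035  140.64442869] [[ 0.131  0.991  0.003]
 [ 0.991 -0.131 -0.002]
 [-0.001  0.004 -1.   ]]
```

View pics/w2.png

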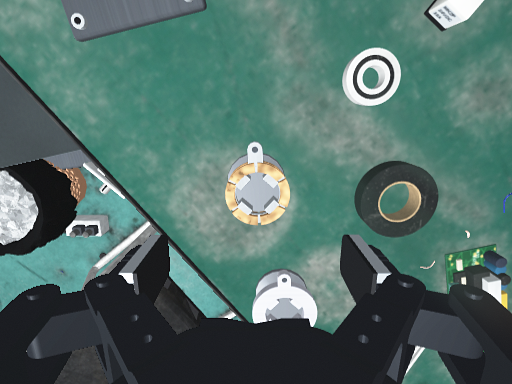

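The disc ring is centred near (258,193), with its tab eye at (254,150). Both are clear of neighbours.

Run:
```python
from h import *
m=camera_model("wrist"); img=cv2.imread("pics/w2.png")[:,:,::-1].copy()
print(ray("wrist",(258.2,193),42,m),ray("wrist",(254.5,149.5),37,m))
h=cv2.cvtColor(img,cv2.COLOR_RGB2HSV); k=((h[...,0]<25)&(h[...,1]>60)&(h[...,2]>90)).astype(np.uint8); k[:150]=0;k[235:]=0;k[:,:215]=0;k[:,300:]=0
pts=np.argwhere(k)[:,::-1]; c,_r=cv2.minEnclosingCircle(pts.astype(np.float32)); e=cv2.fitEllipse(cv2.convexHull(pts.astype(np.float32)))
print(c,_r,e,ray("wrist",e[0],42,m))
s=sense(); print(s["eef_pos"])
```

```text
[ 627.99159451 -140.40006761   42.        ] [ 629.56886953 -105.70507096   37.        ]
(257.1036376953125, 192.6834716796875) 32.54098892211914 ((257.1624450683594, 192.70498657226562), (64.38917541503906, 64.6946029663086), 30.521575927734375) [ 627.18928614 -140.04177353   42.        ]
[ 624.19514491 -141.78818035  140.64442869]
```

>>> {"method": "step_arm", "body": {"commands": "1 0.15 0.35 5 0 0 -0.06;1 0.15 0.35 8.5 0 0 -0.06;1 0.15 0.35 10.3 0 0 -0.06;1 0.15 0.35 10.3 0 0 -0.06;1 0.15 0.35 10.3 0 0 -0.06;0 0.15 0.35 10.3 0 0 -0.06;0 0.15 0.35 10.3 0 0 -0.06;0 0.15 0.35 10.3 0 0 -0.06;0 0.15 0.35 10.3 0 0 -0.06;0 0.15 0.35 10.3 0 0 -0.06;0 0.15 0.35 10.3 0 0 -0.06;0 0.15 0.35 10.3 0 0 -0.06", "newtons": 60}}

```text
time_s: 4.08
eef_pos: [628.0, -140.7, 37.8]
ee_rot: [0.002, 0.732, 0.682, 0.001]
force: [-1.6, 0.5, 8.7]
grip_width: 0.594
grip_force: 62.2
```

>>> {"method": "step_arm", "body": {"commands": "0 0 0 -2 0 0 0;0 0 0 -6 0 0 0;0 2 -2 -10 0 0 0.1;0 19 -17 -14 0 0 1.6;0 19 -17 -14 0 0 1.6;0 19 -17 -14 0 0 1.6;0 19 -17 -14 0 0 1.6;0 19 -17 -14 0 0 1.6;0 19 -17 -14 0 0 1.6;0 19 -17 -14 0 0 1.6;0 19 -17 -14 0 0 1.6;0 19 -17 -14 0 0 1.6;0 19 -17 -14 0 0 1.6;0 19 -17 -14 0 0 1.6;0 19 -17 -14 0 0 1.6;0 19 -17 -14 0 0 1.6;0 19 -17 -14 0 0 1.6;0 19 -17 -14 0 0 1.6;0 19 -17 -14 0 0 1.6"}}

```text
time_s: 5.67
eef_pos: [471.0, 61.3, 175.5]
ee_rot: [0.0, 0.999, -0.049, 0.0]
force: [-0.4, 0.3, -0.4]
grip_width: 0.591
grip_force: 63.0
```

Run:
```python
from h import *
t=capture("wrist");save("w3",t);save("w3b",cv2.resize(t,(800,600)))
show("wrist",[("hub_top",73),("lug",28),("brake_base",0),("hub_axis",34),("disc_tab",175)],2)
s=sense(); print(s["eef_pos"],rot(s["ee_rot"]).round(3),s["force"],s["grip_width"],s["joints"])
```

```text
lug 0.9 [258.8 147.1] [503.9  53.6  28. ]
brake_base 0.83 [250.5 102.9] [545.1  57.7   0. ]
hub_axis 0.73 [246.1 105. ] [543.   61.4  34. ]
disc_tab 0.96 [253.5 179.5] [508.6  57.6 175. ]
disc_tab 0.78 [128.1 222.2] [493.9 118.3 175. ]
[470.90118909  61.34590166 175.29207671] [[ 0.995 -0.1   -0.   ]
 [-0.1   -0.995  0.   ]
 [-0.    -0.    -1.   ]] [ 0.50842445 -0.24335237 -0.89623368] 0.5904648581836002 [-1.17883717e-01  2.78177452e-01  1.74766908e+00  1.51729760e-05
  1.11580761e+00  1.55260222e+00]
```

View pics/w3b.png

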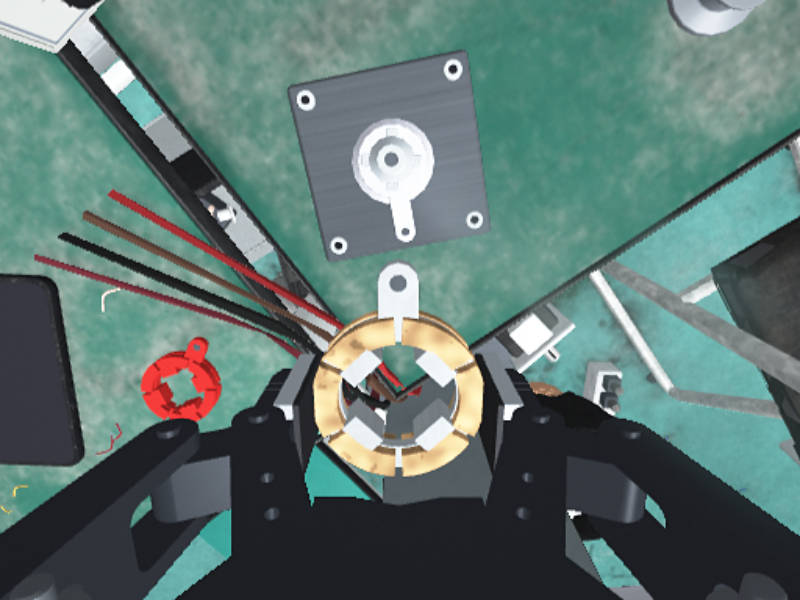

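The disc is held level with its tab along tool +x. The hub top is at (391,159) in the 800-px picture, the lug eye at (405,231), and the bolts at (306,100), (453,69), (474,219) and (338,245).

Run:
```python
from h import *
m=camera_model("wrist"); f=.64
P=lambda u,v,z:ray("wrist",(u*f,v*f),z,m)[:2].round(1)
print("hub",P(391,159,73),"lug",P(405,231,32))
B=np.array([P(306,100,15),P(453,69,15),P(474,219,15),P(338,245,15)]);print(B,B.mean(0))
d=(B[0]-B[3])+(B[1]-B[2]);print("yaw",np.arctan2(d[1],d[0]))
# disc centre in tool: rim ellipse top z approx
for z in (180,184): print("disc",P(398,391,z), "eye",P(398,283,z-4))
t=cv2.imread("pics/w3.png")[75:130,225:280]
cv2.imwrite("pics/crop.png",cv2.resize(t,(550,550),interpolation=cv2.INTER_CUBIC))
```

```text
hub [544.4  56.8] lug [503.6  53.3]
[[583.8 103.9]
 [591.7  16.7]
 [504.6   9.3]
 [496.8  96.8]] [544.225  56.675]
yaw 0.08309369659352059
disc [476.2  60.2] eye [508.1  57. ]
disc [478.3  60. ] eye [509.1  56.9]
```

View pics/crop.png

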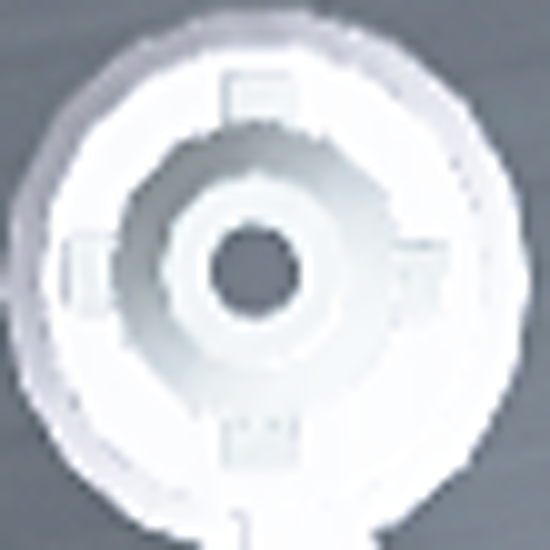

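The four ribs show at (258,97), (262,440), (88,272) and (422,277) in the crop, so they line up with the tool's current axes. That puts the hub at about −0.18 rad to the base.

>>> {"method": "step_arm", "body": {"commands": "0 7.1 -0.2 0 0 0 0;0 7.1 -0.2 0 0 0 0;0 7.1 -0.2 3 0 0 0;0 7.1 -0.2 6 0 0 0;0 7.1 -0.2 8 0 0 0;0 7.1 -0.2 8 0 0 0;0 7.1 -0.2 8 0 0 0"}}

```text
time_s: 6.55
eef_pos: [541.6, 56.2, 95.2]
ee_rot: [-0.0, 0.999, -0.05, -0.001]
force: [0.7, 0.3, 0.1]
grip_width: 0.591
grip_force: 62.9
```

Run:
```python
from h import *
t=capture("wrist");save("w4",t)
m=camera_model("wrist");s=sense(); print(s["eef_pos"],rot(s["ee_rot"]).round(3),s["force"])
cv2.imwrite("pics/w4c.png",cv2.resize(t[150:350,150:360,::-1],(630,600),interpolation=cv2.INTER_CUBIC))
```

```text
[542.33564002  56.17607058  96.41771841] [[ 0.995 -0.1    0.001]
 [-0.1   -0.995 -0.   ]
 [ 0.001  0.    -1.   ]] [-1.02133105 -0.20213625 -0.11525732]
```

View pics/w4c.png

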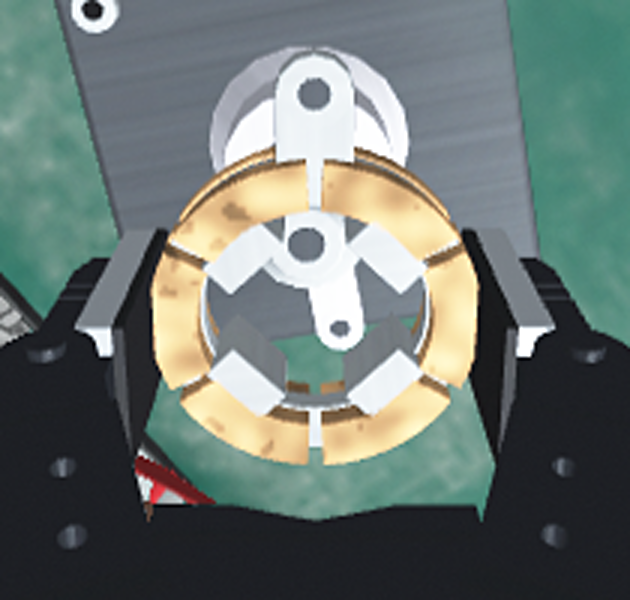

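The hub top shows at crop (306,243) and the disc's top face is centred at about (315,312). Projecting both.

Run:
```python
from h import *
m=camera_model("wrist");f=lambda u,v,z:ray("wrist",(150+u/3,150+v/3),z,m)[:2].round(1)
print(f(306,243,73),f(315,312,102.5),f(315,300,102.5),"eye",f(314,94,99), f(94,12,15),"lug",f(340,329,32))
# teeth tips midpoints -> centre: average of 4 white tooth tops
for z in (102.5,100): print(f(np.mean([240,388,250,385]),np.mean([262,262,382,382]),z))
```

```text
[545.   56.9] [546.5  55.1] [548.5  54.9] eye [579.8  51.9] [584.5 104.6] lug [503.5  53.2]
[544.7  55.1]
[543.4  55.3]
```

>>> {"method": "step_arm", "body": {"commands": "0 0.05 -0.15 0.8 0 0 0;0 0.05 -0.15 1.5 0 0 0;0 0.05 -0.15 1.8 0 0 0;0 0.05 -0.15 2.1 0 0 0;0 0.05 -0.15 2.4 0 0 0;0 0.05 -0.15 2.6 0 0 0;0 0.05 -0.15 2.75 0 0 0;0 0.05 -0.15 2.75 0 0 0"}}

```text
time_s: 7.27
eef_pos: [542.3, 57.7, 67.6]
ee_rot: [-0.0, 0.999, -0.05, -0.0]
force: [0.3, -0.4, -1.5]
grip_width: 0.59
grip_force: 63.0
```

>>> {"method": "step_arm", "body": {"commands": "0 0 0 0.1 0 0 0;0 0 0 0.2 0 0 0;0 0 0 0.3 0 0 0;0 0 0 0.4 0 0 0;0 0 0 0.5 0 0 0;0 0 0 0.6 0 0 0;0 0 0 0.6 0 0 0"}}

```text
time_s: 7.85
eef_pos: [542.3, 57.7, 61.6]
ee_rot: [-0.0, 0.999, -0.05, -0.0]
force: [0.2, 0.8, -0.5]
grip_width: 0.588
grip_force: 63.0
```

>>> {"method": "step_arm", "body": {"commands": "0 0 0 0.15 0 0 0;0 0 0 0.3 0 0 0;0 0 0 0.45 0 0 0;0 0 0 0.6 0 0 0;0 0 0 0.75 0 0 0;0 0 0 0.75 0 0 0"}}

```text
time_s: 8.35
eef_pos: [542.2, 57.7, 53.9]
ee_rot: [-0.0, 0.999, -0.05, -0.0]
force: [-0.2, 0.6, -1.9]
grip_width: 0.589
grip_force: 63.0
```

Engaged without contact; continuing to the shoulder.

>>> {"method": "step_arm", "body": {"commands": "0 0 0 0.2 0 0 0;0 0 0 0.4 0 0 0;0 0 0 0.6 0 0 0;0 0 0 0.8 0 0 0;0 0 0 1.0 0 0 0;0 0 0 1.1 0 0 0;0 0 0 1.2 0 0 0;0 0 0 1.25 0 0 0;0 0 0 1.25 0 0 0"}}

```text
time_s: 9.1
eef_pos: [542.4, 57.7, 41.9]
ee_rot: [0.0, 0.999, -0.05, 0.0]
force: [-0.7, -0.3, 0.1]
grip_width: 0.589
grip_force: 63.1
```

>>> {"method": "step_arm", "body": {"commands": "0 0 0 0.05 0 0 0;0 0 0 0.1 0 0 0;0 0 0 0.15 0 0 0;0 0 0 0.2 0 0 0;0 0 0 0.2 0 0 0;0 0 0 0.2 0 0 0"}}

```text
time_s: 9.6
eef_pos: [542.5, 57.7, 41.7]
ee_rot: [0.0, 0.999, -0.05, 0.0]
force: [-9.0, 0.5, 19.8]
grip_width: 0.588
grip_force: 65.3
```

>>> {"method": "step_arm", "body": {"commands": "0 0 0 0 0 0 0;0 0 0 0 0 0 0;0 0 0 0 0 0 0;0 0 0 0 0 0 0;0 0 0 0 0 0 0;0 0 0 0 0 0 0;0 0 0 0 0 0 0;0 0 0 0 0 0 0;0 0 0 0 0 0 0;0 0 0 0 0 0 0;0 0 0 0 0 0 0;0 0 0 0 0 0 0;0 0 0 0 0 0 0;0 0 0 0 0 0 0;0 0 0 0 0 0 0;0 0 0 0 0 0 0"}}

```text
time_s: 10.93
eef_pos: [542.5, 57.7, 41.7]
ee_rot: [0.0, 0.999, -0.05, 0.0]
force: [-9.2, 0.2, 20.4]
grip_width: 0.595
grip_force: 65.3
```

>>> {"method": "step_arm", "body": {"commands": "0 0 0 -0.1 0 0 0;0 0 0 -0.15 0 0 0;1 0 0 -0.15 0 0 0;1 0 0 -0.15 0 0 0;1 0 0 -0.15 0 0 0;1 0 0 -0.15 0 0 0;1 0 0 -0.15 0 0 0;1 0 0 -0.15 0 0 0;1 0 0 -2 0 0 0;1 0 0 -6 0 0 0;1 -6 0 -10 0 0 0;1 -8 0 -12.5 0 0 0;1 -8 0 -12.5 0 0 0;1 -8 0 -12.5 0 0 0;1 -8 0 -12.5 0 0 0"}}

```text
time_s: 12.18
eef_pos: [463.0, 65.7, 165.5]
ee_rot: [0.0, 0.999, -0.05, 0.001]
force: [0.9, -0.3, -0.2]
grip_width: 0.996
grip_force: 0.0
```

Run:
```python
from h import *
t=capture("wrist");save("w5",t)
m=camera_model("wrist");s=sense(); print(s["eef_pos"],rot(s["ee_rot"]).round(3),s["force"])
cv2.imwrite("pics/w5c.png",cv2.resize(t[40:220,150:360,::-1],(630,540),interpolation=cv2.INTER_CUBIC))
show("wrist",[("disc_tab",40),("hub_top",73),("clutch_disc",34)],1)
```

```text
[463.13965665  65.58568188 164.61372542] [[ 0.995 -0.1    0.   ]
 [-0.1   -0.995 -0.   ]
 [ 0.     0.    -1.   ]] [ 0.57976021 -0.86677876 -0.43536762]
disc_tab 0.83 [124.9 214.9] [449.2 187.3  40. ]
clutch_disc 0.84 [119.4 241.4] [420.7 201.8  34. ]
```

View pics/w5c.png

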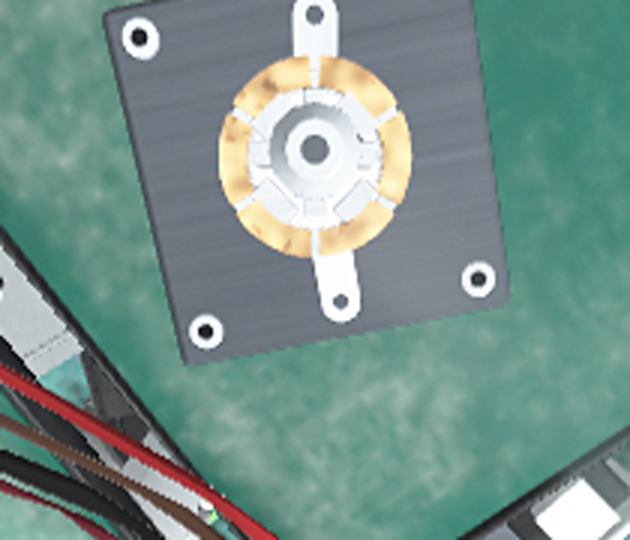

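The disc is home: its teeth lie between the ribs, and its tab (314,15) is opposite the lug (340,300). Next is the separator plate.

>>> {"method": "step_arm", "body": {"commands": "1 20.6 30.4 2.5 0 0 -1.6;1 20.6 30.4 2.5 0 0 -1.6;1 20.6 30.4 2.5 0 0 -1.6;1 20.6 30.4 2.5 0 0 -1.6;1 20.6 30.4 2.5 0 0 -1.6;1 20.6 30.4 2.5 0 0 -1.6;1 20.6 30.4 2.5 0 0 -1.6;1 20.6 30.4 2.5 0 0 -1.6;1 20.6 30.4 2.5 0 0 -1.6;1 20.6 30.4 2.5 0 0 -1.6;1 20.6 30.4 2.5 0 0 -1.6;1 20.6 30.4 2.5 0 0 -1.6;1 20.6 30.4 2.5 0 0 -1.6;1 20.6 30.4 2.5 0 0 -1.6;1 20.6 30.4 2.5 0 0 -1.6;1 20.6 30.4 2.5 0 0 -1.6;1 20.6 30.4 2.5 0 0 -1.6"}}

```text
time_s: 13.8
eef_pos: [637.4, -257.4, 139.4]
ee_rot: [-0.0, 0.733, 0.681, -0.0]
force: [0.7, 0.0, -0.3]
grip_width: 0.998
grip_force: 0.0
```

Run:
```python
from h import *
t=capture("wrist");save("w6",t)
m=camera_model("wrist");s=sense(); print(s["eef_pos"],rot(s["ee_rot"]).round(3),s["force"])
cv2.imwrite("pics/w6c.png",cv2.resize(t[90:290,150:360,::-1],(630,600),interpolation=cv2.INTER_CUBIC))
show("wrist",[("separator_tab",35),("separator_plate",30)],1)
h=cv2.cvtColor(t,cv2.COLOR_RGB2HSV); print(refine(t,m,(638,-258),38,30,1.5))
```

```text
[ 637.38591993 -257.42222015  139.56065725] [[ 0.073  0.997 -0.   ]
 [ 0.997 -0.073  0.   ]
 [ 0.    -0.    -1.   ]] [ 0.33549036  0.06305748 -0.39175788]
separator_tab 0.77 [250.8 149. ] [ 637.3 -220.4   35. ]
separator_plate 0.81 [250.1 193.4] [ 633.7 -258.7   30. ]
(array([ 635., -258.]), np.float32(-0.64387256))
```

View pics/w6c.png

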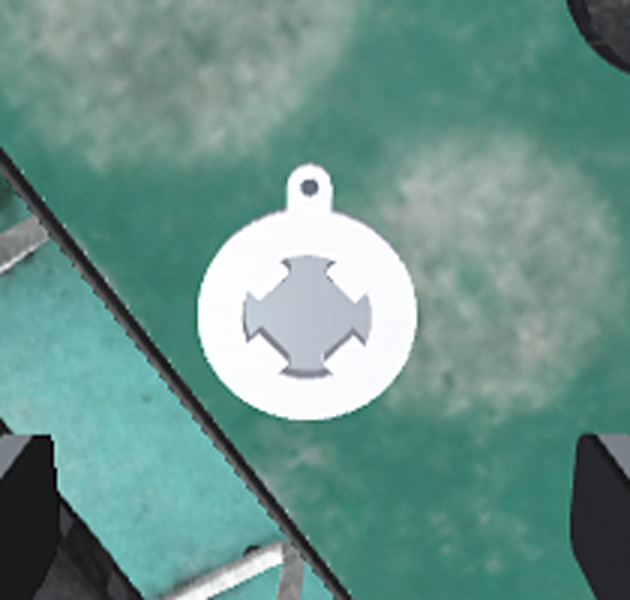

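The plate is centred at crop (307,315) with its eye at (310,187), nearly aligned with the tool. Grasping now.

>>> {"method": "step_arm", "body": {"commands": "1 0.1 -0.2 5 0 0 0;1 0.1 -0.2 8.5 0 0 0;1 0.1 -0.2 10.7 0 0 0;1 0.1 -0.2 10.7 0 0 0;1 0.1 -0.2 10.7 0 0 0;0 0.1 -0.2 10.7 0 0 0;0 0.1 -0.2 10.7 0 0 0;0 0.1 -0.2 10.7 0 0 0;0 0.1 -0.2 10.7 0 0 0;0 0.1 -0.2 10.7 0 0 0;0 0.1 -0.2 10.7 0 0 0;0 0.1 -0.2 10.7 0 0 0", "newtons": 60}}

```text
time_s: 14.95
eef_pos: [636.6, -257.0, 35.9]
ee_rot: [0.002, 0.732, 0.682, 0.001]
force: [-1.1, 0.5, 6.1]
grip_width: 0.68
grip_force: 64.1
```

>>> {"method": "step_arm", "body": {"commands": "0 0 0 -2 0 0 0;0 0 0 -6 0 0 0;0 2 -1 -9 0 0 -0.1;0 30.7 -11.4 -9 0 0 -1.54;0 30.7 -11.4 -9 0 0 -1.54;0 30.7 -11.4 -9 0 0 -1.54;0 30.7 -11.4 -9 0 0 -1.54;0 30.7 -11.4 -9 0 0 -1.54;0 30.7 -11.4 -9 0 0 -1.54;0 30.7 -11.4 -9 0 0 -1.54;0 30.7 -11.4 -9 0 0 -1.54;0 30.7 -11.4 -9 0 0 -1.54;0 30.7 -11.4 -9 0 0 -1.54;0 30.7 -11.4 -9 0 0 -1.54;0 30.7 -11.4 -9 0 0 -1.54;0 30.7 -11.4 -9 0 0 -1.54;0 30.7 -11.4 -6.5 0 0 -1.54;0 30.7 -11.4 -6.5 0 0 -1.54;0 30.7 -11.4 -6.5 0 0 -1.54"}}

```text
time_s: 16.53
eef_pos: [543.1, 58.0, 97.9]
ee_rot: [-0.001, 0.052, 0.999, 0.0]
force: [0.7, -0.1, -1.0]
grip_width: 0.681
grip_force: 65.3
```

Run:
```python
from h import *
t=capture("wrist");save("w7",t)
s=sense(); print(s["eef_pos"],rot(s["ee_rot"]).round(3),s["force"],s["grip_width"])
cv2.imwrite("pics/w7c.png",cv2.resize(t[150:350,150:360,::-1],(630,600),interpolation=cv2.INTER_CUBIC))
```

```text
[543.70710981  58.00427637  98.64280283] [[-0.995  0.103  0.   ]
 [ 0.103  0.995 -0.   ]
 [-0.     0.    -1.   ]] [-0.10943271 -0.54573568 -1.25819504] 0.6833088379532785
```

View pics/w7c.png

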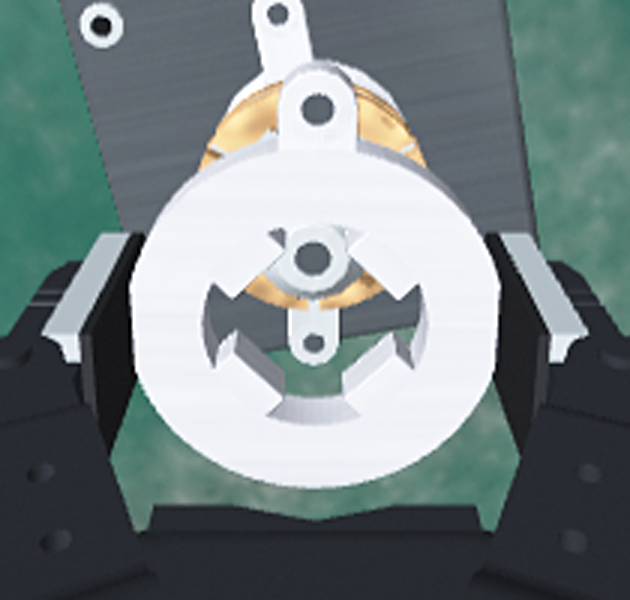

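In hand, the plate's tab is straight up at (318,108), on the lug side. The plate centre is at about (315,320) and the hub top shows through the bore at (314,258). That was my tenth picture.

Run:
```python
from h import *
m=camera_model("wrist");f=lambda u,v,z:ray("wrist",(150+u/3,150+v/3),z,m)[:2].round(1)
print(sense()["eef_pos"])
print("hub",f(314,258,73),"plate",f(315,320,100),f(315,312,100),"eye",f(318,108,100),"lug",f(278,14,32))
```

```text
[543.70710981  58.00427637  98.64280283]
hub [545.8  57.4] plate [544.1  57.7] [542.7  57.8] eye [509.4  61.7] lug [504.9  53.6]
```

>>> {"method": "step_arm", "body": {"commands": "0 -0.07 0 0.8 0 0 0;0 -0.07 0 1.4 0 0 0;0 -0.07 0 1.8 0 0 0;0 -0.07 0 2.1 0 0 0;0 -0.07 0 2.4 0 0 0;0 -0.07 0 2.6 0 0 0;0 -0.07 0 2.8 0 0 0;0 -0.07 0 2.95 0 0 0;0 -0.07 0 2.95 0 0 0"}}

```text
time_s: 17.33
eef_pos: [544.1, 58.0, 68.1]
ee_rot: [-0.0, 0.051, 0.999, 0.0]
force: [0.2, 0.4, -1.8]
grip_width: 0.683
grip_force: 65.4
```

>>> {"method": "step_arm", "body": {"commands": "0 0 0 0.1 0 0 0;0 0 0 0.2 0 0 0;0 0 0 0.3 0 0 0;0 0 0 0.4 0 0 0;0 0 0 0.5 0 0 0;0 0 0 0.6 0 0 0;0 0 0 0.6 0 0 0"}}

```text
time_s: 17.92
eef_pos: [544.1, 58.0, 62.1]
ee_rot: [-0.0, 0.051, 0.999, 0.0]
force: [-0.4, 0.2, -2.3]
grip_width: 0.682
grip_force: 65.4
```

>>> {"method": "step_arm", "body": {"commands": "0 0 0 0.15 0 0 0;0 0 0 0.3 0 0 0;0 0 0 0.45 0 0 0;0 0 0 0.6 0 0 0;0 0 0 0.75 0 0 0;0 0 0 0.85 0 0 0;0 0 0 0.95 0 0 0;0 0 0 0.95 0 0 0"}}

```text
time_s: 18.58
eef_pos: [544.1, 58.0, 52.6]
ee_rot: [-0.0, 0.051, 0.999, 0.0]
force: [0.9, -1.5, -1.8]
grip_width: 0.684
grip_force: 65.4
```

>>> {"method": "step_arm", "body": {"commands": "0 0 0 0.05 0 0 0;0 0 0 0.1 0 0 0;0 0 0 0.15 0 0 0;0 0 0 0.2 0 0 0;0 0 0 0.23 0 0 0;0 0 0 0.23 0 0 0;0 0 0 0.23 0 0 0"}}

```text
time_s: 19.17
eef_pos: [544.3, 58.0, 51.9]
ee_rot: [0.0, 0.051, 0.999, -0.0]
force: [-5.9, 0.4, 14.0]
grip_width: 0.681
grip_force: 66.8
```

Seated at 51.9 as predicted, with 14 N. I'll add slightly more, hold over a second, then release.

>>> {"method": "step_arm", "body": {"commands": "0 0 0 0.03 0 0 0;0 0 0 0.03 0 0 0;0 0 0 0.03 0 0 0;0 0 0 0.03 0 0 0;0 0 0 0.03 0 0 0;0 0 0 0.03 0 0 0;0 0 0 0.03 0 0 0;0 0 0 0.03 0 0 0;0 0 0 0.03 0 0 0;0 0 0 0.03 0 0 0;0 0 0 0.03 0 0 0;0 0 0 0.03 0 0 0;0 0 0 0.03 0 0 0;0 0 0 0.03 0 0 0;0 0 0 0.03 0 0 0;0 0 0 0.03 0 0 0"}}

```text
time_s: 20.5
eef_pos: [544.3, 58.0, 51.8]
ee_rot: [0.0, 0.051, 0.999, -0.0]
force: [-7.1, 0.3, 16.7]
grip_width: 0.679
grip_force: 67.1
```

>>> {"method": "step_arm", "body": {"commands": "0 0 0 -0.1 0 0 0;0 0 0 -0.15 0 0 0;1 0 0 -0.15 0 0 0;1 0 0 -0.15 0 0 0;1 0 0 -0.15 0 0 0;1 0 0 -0.15 0 0 0;1 0 0 -0.15 0 0 0;1 0 0 -0.15 0 0 0;1 0 0 -2 0 0 0;1 0 0 -5 0 0 0;1 0 0 -9 0 0 0;1 0 0 -9 0 0 0;1 0 0 -9 0 0 0"}}

```text
time_s: 21.58
eef_pos: [545.1, 57.9, 142.1]
ee_rot: [0.002, 0.051, 0.999, -0.0]
force: [-0.2, 0.0, -0.4]
grip_width: 1.001
grip_force: 0.0
```

Run:
```python
from h import *
t=capture("wrist");save("w8",t)
s=sense(); print(s["eef_pos"],s["force"],s["grip_width"])
show("wrist",[("separator_tab",50),("hub_top",73),("separator_plate",46),("disc_tab",40)],1)
m=camera_model("wrist")
r=trace("wrist","separator_plate")[0]; print(r["score"],r["rect"],ray("wrist",r["rect"][:2],54,m),[ray("wrist",(r["rect"][0]+k*r["rect"][2]/2,r["rect"][1]),54,m).round(1) for k in(-1,1)])
```

```text
[544.2645839   57.97757863 140.45061146] [ 0.30978617 -0.55233977  0.52449966] 0.9993119621591131
separator_tab 0.63 [254.9 150.3] [506.6  61.7  50. ]
hub_top 0.94 [252.1 206.1] [542.5  56.   73. ]
separator_plate 0.59 [253.4 196.8] [544.   56.7  46. ]
disc_tab 0.65 [420.6  35.2] [438.8 186.8  40. ]
0.85 [255.7, 191.2, 77.7, 89.5] [536.10577707  59.22946315  54.        ] [array([533.1,  29.8,  54. ]), array([539.1,  88.6,  54. ])]
```

```bash
python3 -c "
from rig import *
print(finish_job())"
```

```text
the job is handed in; nothing more can be done
None
```

The brake is rebuilt and handed in after about 22 s of robot time: the clutch disc is fully down with its tab away from the lug (pressed at about 20 N for over a second), and the separator plate is on top with its tab on the lug side (about 17 N for over a second).

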